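# Put the check weights back into their cases

### The job

The balance check is over: take the stack of four brass weights off the balance one at a time from the top, and lay each gently, right way up and flat, in the felt well of its own wooden case, smallest weight in the smallest case and so on up. Do not drop the weights or lean on the balance, and leave the beaker and the bottle where they stand.

Things in the scene. Friction and masses are not known exactly. Their poses are not given: they have to be found in the camera images.
- weight_50: smallest of four brass disc weights, 50 g: diameter 24 mm, height 14 mm, plus a central locating boss 12 mm across and 3 mm high on its top that enters a 16 mm wide, 4 mm deep socket in the underside of the weight above. At the start it stands on the second smallest weight; its axis is upright. Origin: centre of its underside; z up along its axis.
- weight_100: second smallest of four brass disc weights, 100 g: diameter 34 mm, height 14.5 mm, plus a central locating boss 12 mm across and 3 mm high on its top that enters a 16 mm wide, 4 mm deep socket in the underside of the weight above. At the start it stands on the second largest weight; its axis is upright. Origin: centre of its underside; z up along its axis.
- weight_200: second largest of four brass disc weights, 200 g: diameter 46 mm, height 15.5 mm, plus a central locating boss 12 mm across and 3 mm high on its top that enters a 16 mm wide, 4 mm deep socket in the underside of the weight above. At the start it stands on the largest weight; its axis is upright. Origin: centre of its underside; z up along its axis.
- weight_500: largest of four brass disc weights, 500 g: diameter 62 mm, height 21 mm, plus a central locating boss 12 mm across and 3 mm high on its top that enters a 16 mm wide, 4 mm deep socket in the underside of the weight above. At the start it stands on the pan of the white bench balance; its axis is upright. Origin: centre of its underside; z up along its axis.
- case_50: case of the 50 g weight: smallest of four square wooden blocks, 56 x 56 mm, 20 mm high, with a round well lined with dark green felt, 38 mm across and 5 mm deep (14 mm wider than its weight; the well's floor is 15 mm above the bench). Fixed to the bench. Origin: centre of its underside, on the bench, under the well's centre; z up.
- case_100: case of the 100 g weight: second smallest of four square wooden blocks, 66 x 66 mm, 20 mm high, with a round well lined with dark green felt, 48 mm across and 5 mm deep (14 mm wider than its weight; the well's floor is 15 mm above the bench). Fixed to the bench. Origin: centre of its underside, on the bench, under the well's centre; z up.
- case_200: case of the 200 g weight: second largest of four square wooden blocks, 78 x 78 mm, 20 mm high, with a round well lined with dark green felt, 60 mm across and 5 mm deep (14 mm wider than its weight; the well's floor is 15 mm above the bench). Fixed to the bench. Origin: centre of its underside, on the bench, under the well's centre; z up.
- case_500: case of the 500 g weight: largest of four square wooden blocks, 94 x 94 mm, 20 mm high, with a round well lined with dark green felt, 76 mm across and 5 mm deep (14 mm wider than its weight; the well's floor is 15 mm above the bench). Fixed to the bench. Origin: centre of its underside, on the bench, under the well's centre; z up.
- balance: white bench balance, fixed, 212 x 164 mm, with a round steel pan 115 mm across whose top is 56 mm above the bench; the body of the balance is up to 43 mm high and carries the grey console on the side of its -x. Origin: on the bench under the centre of the pan; z up. The stack stands near the pan's centre.
- beaker: glass beaker with a little pale liquid, 53 mm across, 68 mm high, loose bystander. Origin: centre of its underside.
- bottle: white plastic bottle with blue cap, 48 mm across, 112 mm high, loose bystander. Origin: centre of its underside.

How it is judged:
On the way, in this order (a step that is already met when the one before it is completed fails the run):
1. the smallest weight lies flat and released in its own case (horizontal distance between weight_50 and case_50 below 0.009 m and z of weight_50 in the frame of case_50 between 0.013 and 0.0175 m and angle between weight_50's own z axis and vertical below 0.06 rad and contact force between the fingers and weight_50 below 0.1 N), for 0.2 s.
2. the second smallest weight lies flat and released in its own case (horizontal distance between weight_100 and case_100 below 0.009 m and z of weight_100 in the frame of case_100 between 0.013 and 0.0175 m and angle between weight_100's own z axis and vertical below 0.06 rad and contact force between the fingers and weight_100 below 0.1 N), for 0.2 s.
3. the second largest weight lies flat and released in its own case (horizontal distance between weight_200 and case_200 below 0.009 m and z of weight_200 in the frame of case_200 between 0.013 and 0.0175 m and angle between weight_200's own z axis and vertical below 0.06 rad and contact force between the fingers and weight_200 below 0.1 N), for 0.2 s.
4. the largest weight lies flat and released in its own case (horizontal distance between weight_500 and case_500 below 0.009 m and z of weight_500 in the frame of case_500 between 0.013 and 0.0175 m and angle between weight_500's own z axis and vertical below 0.06 rad and contact force between the fingers and weight_500 below 0.1 N), for 0.2 s.
At the end, for the whole second after the job is handed in: All four weights lie at rest and released, right way up and flat (within 0.06 rad) on the felt floor of their own cases: centres within 9 mm of the case's centre, undersides 13 to 17.5 mm above the case's underside (the felt is at 15 mm) (all of step 1 and all of step 2 and all of step 3 and all of step 4 and linear speed of each of weight_50, weight_100, weight_200, weight_500 below 0.02 m/s and angular speed of each of weight_50, weight_100, weight_200, weight_500 below 0.3 rad/s); the robot touches nothing.
It fails at once if a weight is dropped into its case from more than about 12 mm ((horizontal distance between weight_50 and case_50 below 0.03 m and height (world z) of weight_50 below 0.045 m and linear speed of weight_50 above 0.5 m/s) or (horizontal distance between weight_100 and case_100 below 0.03 m and height (world z) of weight_100 below 0.045 m and linear speed of weight_100 above 0.5 m/s) or (horizontal distance between weight_200 and case_200 below 0.03 m and height (world z) of weight_200 below 0.045 m and linear speed of weight_200 above 0.5 m/s) or (horizontal distance between weight_500 and case_500 below 0.03 m and height (world z) of weight_500 below 0.045 m and linear speed of weight_500 above 0.5 m/s)).
It fails at once if the robot presses on the balance with more than 25 N (contact force between any of the fingers, the arm and balance above 25 N).
It fails at once if the beaker is pushed more than 20 mm or knocked over (distance of beaker from where it was at the start of the episode above 0.02 m or angle between beaker's own z axis and vertical above 0.4 rad).
It fails at once if the bottle is pushed more than 20 mm or knocked over (distance of bottle from where it was at the start of the episode above 0.02 m or angle between bottle's own z axis and vertical above 0.4 rad).
It also fails if it takes over 112 s, if anything falls off the work surface, if the arm or the gripper's body presses on something with over 40 N, if the wrist force passes 120 N, or if a joint passes its speed limit or range.

### The arm

A 6-joint arm with a two-finger parallel gripper is mounted at the origin on a cart in front of the work surface, level with it; the furniture and walls round the work are solid. World frame = base frame: x ahead of the robot, y to its left, z up, the work surface at z = 0. Lengths are in m, angles in rad, forces in N, time in s.
With the tool pointing down it reaches from about 0.35 to 0.85 m from the base axis. Payload 8.1 kg.
Tool frame: the origin (TCP) lies on the mounting face of the last link; the fingertips stand 186 mm ahead of it and the grasp point (between the pads) lies 167 mm ahead of it (robot.finger_overhang is the distance from the TCP to the fingertips, in m); z points along the fingers, y is the line along which they close (so a half turn about z gives the same grasp; the last joint's range is limited). The gripper opens to 93 mm and grips with 3 to 60 N. Pads are 15 mm wide; open, the fingers measure 128 mm over their backs; the gripper's body (75 mm by 188 mm) begins 65 mm behind the grasp point.
Start: joints at [1.162, 0.13, 1.488, -0, 1.523, -0.085], TCP at [0.191, 0.569, 0.405] pointing down, gripper open.
Joint ranges: [-2.96, 2.96], [-0.89, 2.26], [0.02, 2.5], [-1.34, 4.48], [0, 2.73], [-2.66, 2.66]. Speed limits (rad/s): [2.39, 2.39, 2.79, 3.14, 3.14, 3.14].

### API

Orientations are given as a rotation vector (axis times angle).
In Python, from plant import readout, read_camera, get_calibration, job, robot gives the robot as it stands.
- The arm moves only by the shell command python3 -m handwheel 'ROWS' [FORCE]. ROWS is JSON, a list of rows, each a list of 5 numbers: the shift along the world's x, y, z in cm, then the turn about the world's z in rad, then the closure, from 0 (fully open) to 1 (shut). In form: [[tx, ty, tz, spin, gripper], ...]. A call has 1 to 10 rows; each row shifts and turns the commanded pose from where the row before left it; what a row does not reach is not made up. A row lasts 1/8 s, in which the tool goes at most 62.5 mm and 10.7 degrees, less where a joint would pass 70% of its speed; a pose out of reach is approached as far as the arm can. A call is refused whole if a number of a shift passes 6.25 or a number of a turn 0.188, either way. A call with a gripper value outside its range is refused whole. The fingers move at their own pace and stop on an object; FORCE is the grip in N (left out, the last holds). Time passes only in rows, so rows that do not move let the fingers close. It gives the time, the measured TCP pose, the force, the opening and the grip force at its end, in the units of the state.
- readout.read_state(): the state, without advancing time (a new reading comes with each control period).
- read_camera(name): name is "side" or "top" or "wrist"; returns the picture (420x560x3 uint8, red, green, blue); there is no depth.
- get_calibration(name): a dict with "fovy" (degrees; the focal length in pixels is half the picture's height over the tangent of half this angle, whatever the lens; pixels are square), "cx", "cy" (the principal point, pixels), "pose" (4x4, takes a point from camera to world coordinates). Camera axes: x right, y down, z forward; pixel columns grow to the right and rows downward; lengths in m; the calibration is good to about 2 mm. The wrist camera is an equidistant fisheye: a pixel r from the principal point sees the ray r / f radians off the axis. A picture is of the moment at which its call begins: read the wrist's pose just before it. get_calibration takes no time and is no camera call; for the wrist camera it gives the pose at the moment of the call.
- job.close_job(): hands the job in; it is judged then, once.
The state is a dict: "t": time; "q": joint angles; "dq": joint speeds; "joint_torque": joint torques, N m; "tool_pos": TCP position; "orientation": TCP orientation; "force": force on the tool from outside, world axes, zero at the start; "wrist_torque": the same for the moment, N m; "opening": finger opening in m; "gripper_force": force on a finger pad.
Only numpy, scipy, OpenCV 4.12 (cv2) and the standard library are available. Lean on these libraries where they do the work, as an engineer would, in place of code of your own. Each camera call takes 0.05 s, during which the arm holds its last target. There are 200 camera calls.

## Working session

There is one attempt and no reset: what is moved stays moved. The work goes in short steps, Python scripts to look and compute and a shell command to move; the robot and the scene stay as the last step left them, time stands still between calls to the robot, and variables do not carry over. Pictures are saved under pics/ and viewed, at most 14 in all, crops included, and the job is handed in when it is done.

```bash
mkdir -p pics; cat > h.py <<'E'
import numpy as np,cv2
from plant import readout, read_camera, get_calibration, job, robot
def snap(n,f):
    c=get_calibration(n); im=read_camera(n); cv2.imwrite('pics/'+f,im[:,:,::-1]); return im,c
def ray(c,u,v,fish=False):
    f=210/np.tan(np.radians(c['fovy'])/2); x=(u-c['cx'])/f; y=(v-c['cy'])/f
    if fish:
        r=np.hypot(x,y); s=np.sin(r)/r if r>1e-9 else 1; d=np.array([x*s,y*s,np.cos(r)])
    else: d=np.array([x,y,1.])
    P=np.array(c['pose']); return P[:3,3],P[:3,:3]@d
def onz(c,u,v,z,fish=False):
    o,d=ray(c,u,v,fish); return (o+d*(z-o[2])/d[2]).round(4)
def proj(c,p):
    P=np.array(c['pose']); q=P[:3,:3].T@(np.array(p)-P[:3,3]); f=210/np.tan(np.radians(c['fovy'])/2)
    return c['cx']+f*q[0]/q[2],c['cy']+f*q[1]/q[2]
E
python3 - <<'E'
from h import *
for n in ['top','side','wrist']:
    im,c=snap(n,n+'0.png'); print(n,c)
print(readout.read_state())
E
```

```text
top {'fovy': 53.58946049072691, 'cx': 282.59622099616746, 'cy': 214.71204852270898, 'pose': array([[-0.11702891, -0.97088388,  0.20901847,  0.33402113],
       [-0.99311857,  0.11346493, -0.02900373,  0.17027993],
       [ 0.00444298, -0.21097439, -0.97748149,  1.00283735],
       [ 0.        ,  0.        ,  0.        ,  1.        ]])}
side {'fovy': 47.80313519096825, 'cx': 281.04890418406484, 'cy': 207.00602867436265, 'pose': array([[-0.89189496, -0.24317937,  0.38129669,  0.13943586],
       [-0.4518604 ,  0.44452767, -0.7734451 ,  0.94141244],
       [ 0.01858896, -0.86212467, -0.50635512,  0.61943659],
       [ 0.        ,  0.        ,  0.        ,  1.        ]])}
wrist {'fovy': 65.70646984690485, 'cx': 277.91921652645783, 'cy': 206.61282690811413, 'pose': array([[ 0.31905037,  0.90475383,  0.28218321,  0.11259885],
       [ 0.9477364 , -0.30407569, -0.096611  ,  0.5955436 ],
       [-0.00160412,  0.29825908, -0.9544836 ,  0.38555001],
       [ 0.        ,  0.        ,  0.        ,  1.        ]])}
{'t': 0.15, 'q': array([ 1.16163692e+00,  1.30982744e-01,  1.48902471e+00,  1.76033473e-05,
        1.52303180e+00, -8.54030203e-02]), 'dq': array([-0.00049788, -0.00103157, -0.00285679, -0.00059544,  0.00223746,
       -0.00206775]), 'joint_torque': array([-8.63463583e-06, -5.60467708e+01, -4.92340887e+01,  7.67502165e-02,
        3.05210764e-02, -4.23534232e-05]), 'tool_pos': array([0.19078353, 0.56867022, 0.40393362]), 'orientation': array([-5.06278562e-01, -3.10015320e+00,  2.19617336e-03]), 'force': array([-0.68844512, -0.9331278 , -0.13568075]), 'wrist_torque': array([ 0.01365974, -0.02480191,  0.0288712 ]), 'gripper_force': 0.0, 'opening': 0.09345478656252679}
```

View pics/top0.png

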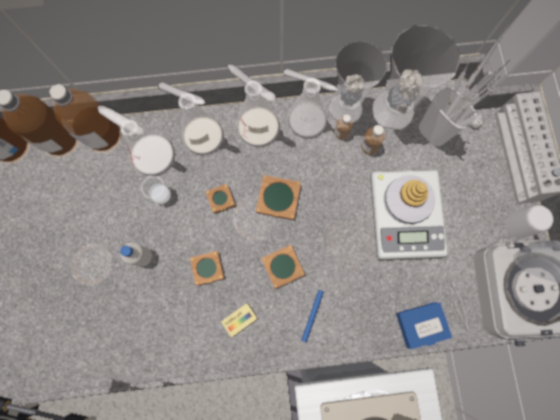

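View pics/side0.png

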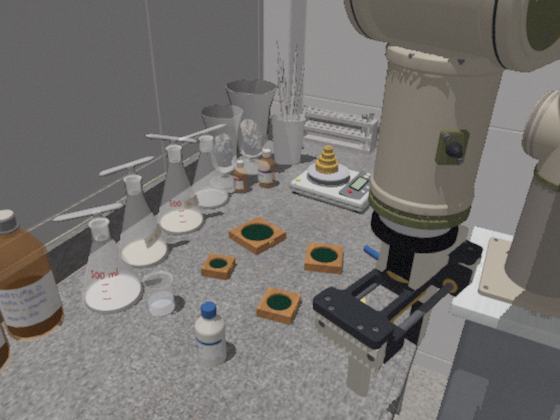

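View pics/wrist0.png

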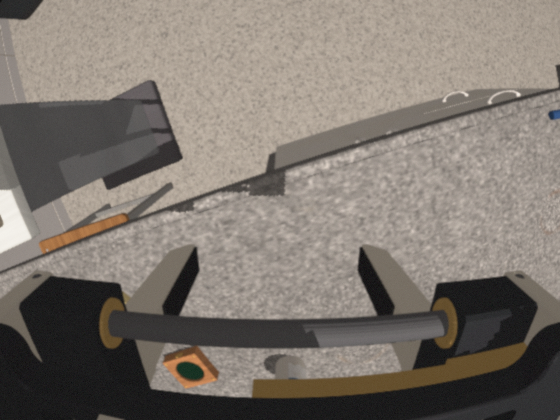

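Top view: the cases are at about (220,198), (206,267), (283,266) and (279,196), smallest to largest. The stack is at (415,193), the beaker at (157,190) and the bottle at (135,255). The side view shows the stack at (327,160). The wrist view shows nothing useful yet.

```bash
cat > m.py <<'E'
from h import *
top=cv2.imread('pics/top0.png'); c=get_calibration('top')
hsv=cv2.cvtColor(top,cv2.COLOR_BGR2HSV)
def blobs(m,amin):
    n,l,s,ce=cv2.connectedComponentsWithStats(m.astype(np.uint8))
    return [(s[i],ce[i],l==i) for i in range(1,n) if s[i,4]>amin]
H,S,V=cv2.split(hsv)
wood=(H>4)&(H<18)&(S>130)&(V>70)
for s,ce,_ in blobs(wood,150):
    x,y,w,h,a=s
    if not(180<ce[0]<320 and 170<ce[1]<300): continue
    m=np.zeros_like(H);cs,_=cv2.findContours((_).astype(np.uint8),0,2)
    k=max(cs,key=cv2.contourArea); r=cv2.minAreaRect(k)
    g=((H>40)&(H<100)&(S>60)&(V<90)); g[:y]=0;g[y+h:]=0;g[:,:x]=0;g[:,x+w:]=0
    b=max(blobs(g,20),key=lambda t:t[0][4],default=None)
    print('case',ce.round(1),[np.round(q,1) for q in r], 'rect@.018',onz(c,*r[0],.018),'well@.02',b and (b[1].round(1),b[0][2:].tolist(),onz(c,*b[1],.02)))
for n in ['top','side']:
    im=cv2.imread(f'pics/{n}0.png'); c=get_calibration(n); H,S,V=cv2.split(cv2.cvtColor(im,cv2.COLOR_BGR2HSV))
    y=(H>14)&(H<30)&(S>120)&(V>50)
    for s,ce,_ in blobs(y,60): print(n,'brass',s,ce.round(1),onz(c,*ce,.09))
    x0,y0=(350,145) if n=='top' else (270,120)
    cv2.imwrite(f'pics/c_{n}.png',cv2.resize(im[y0:y0+100,x0:x0+100],(600,600),interpolation=cv2.INTER_CUBIC))
c=get_calibration('top')
print('beaker',onz(c,157,190,.0),'bottlecap',onz(c,126,251,.112),'pan',onz(c,411,200,.056))
E
python3 m.py; python3 -c "
import cv2,numpy as np
cv2.imwrite('pics/cc.png',np.hstack([cv2.resize(cv2.imread('pics/c_%s.png'%n),(400,400)) for n in('top','side')]))"
```

```text
top brass [402 183  24  22 313] [414.6 195. ] [ 0.5399 -0.1601  0.09  ]
side brass [316 146  22  27 392] [326.4 161.4] [ 0.5404 -0.1378  0.09  ]
side brass [236 224  49  25 226] [262.2 237.3] [0.5174 0.2567 0.09  ]
side brass [ 17 231  21  26 148] [ 24.9 243.2] [0.9076 0.4911 0.09  ]
side brass [  0 235  12  11  63] [  5.  239.4] [0.9521 0.5004 0.09  ]
side brass [  0 245  10  21  78] [  3.  254.9] [0.9102 0.5356 0.09  ]
side brass [305 254  19  13  84] [312.2 260.4] [0.3989 0.2795 0.09  ]
side brass [202 257  33  18 142] [219.1 266.5] [0.5405 0.3764 0.09  ]
side brass [ 24 259  25  21 159] [ 36.2 269.7] [0.8202 0.537  0.09  ]
side brass [  1 261  19  13  61] [  9.3 266.5] [0.8694 0.5532 0.09  ]
side brass [387 271  21  12  82] [396.1 277.1] [0.2477 0.2538 0.09  ]
side brass [443 279  14  14  73] [450.8 284.4] [0.1578 0.2283 0.09  ]
side brass [258 288  17  23  77] [265.1 298.3] [0.4262 0.4123 0.09  ]
side brass [391 290  35  32  80] [408.3 305.5] [0.2105 0.3172 0.09  ]
side brass [271 294  29  22 188] [289.3 306.8] [0.3816 0.4119 0.09  ]
beaker [0.6475 0.4445 0.    ] bottlecap [0.4844 0.4872 0.112 ] pan [ 0.5366 -0.1618  0.056 ]
```

View pics/cc.png

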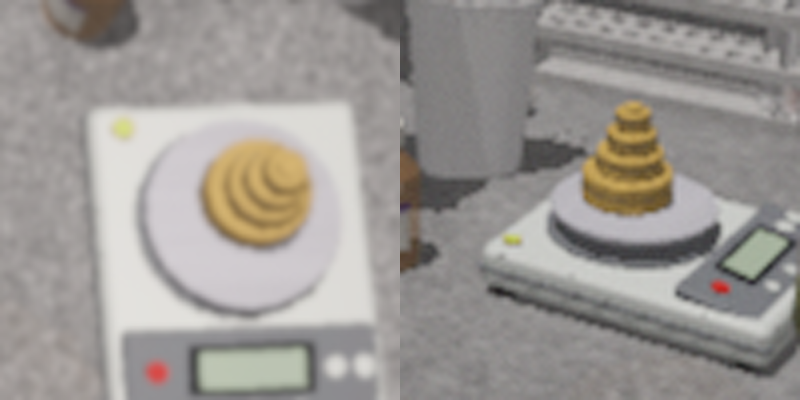

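Crops at 4x: in the top view the 50 g disc is centred at about (422,187), the 500 g disc at (414,193) and the pan at (410,199). The side view shows the boss top at (328,146), and the stack is upright. The wood mask found nothing, so I'll retune it.

```bash
cat > m2.py <<'E'
from h import *
im=cv2.imread('pics/top0.png'); c=get_calibration('top'); H,S,V=[a.astype(int) for a in cv2.split(cv2.cvtColor(im,cv2.COLOR_BGR2HSV))]
print([(H[y,x],S[y,x],V[y,x]) for x,y in [(279,196),(283,266),(206,267),(220,198),(303,262),(212,193)]])
w=((S>100)).astype(np.uint8)
for n,(x,y,s) in {'50':(220,198,24),'100':(206,267,26),'200':(283,266,32),'500':(279,196,36)}.items():
    sub=np.zeros_like(w); sub[y-s:y+s,x-s:x+s]=w[y-s:y+s,x-s:x+s]
    k=max(cv2.findContours(sub,0,1)[0],key=cv2.contourArea); r=cv2.minAreaRect(k)
    g=np.zeros_like(w); g[y-s:y+s,x-s:x+s]=((H>35)&(H<110)&(V<80)&(S>60))[y-s:y+s,x-s:x+s]
    k2=max(cv2.findContours(g,0,1)[0],key=cv2.contourArea); e=cv2.fitEllipse(cv2.convexHull(k2))
    print(n,np.round(r[0],1),np.round(r[1],1),round(r[2]),'rect@.015',onz(c,*r[0],.015),'well',np.round(e[0],1),np.round(e[1],1),onz(c,*e[0],.018))
ct,cs=get_calibration('top'),get_calibration('side')
print('t50',onz(ct,422,187,.121),'t500',onz(ct,414.2,193,.074),'pan',onz(ct,410,199.2,.056))
print('s50',onz(cs,328.2,146,.124),'s500 base-ish',onz(cs,326.8,160.5,.09),)
E
python3 m2.py
```

```text
[(np.int64(74), np.int64(76), np.int64(91)), (np.int64(76), np.int64(69), np.int64(100)), (np.int64(74), np.int64(52), np.int64(118)), (np.int64(74), np.int64(63), np.int64(105)), (np.int64(5), np.int64(10), np.int64(157)), (np.int64(14), np.int64(122), np.int64(172))]Traceback (most recent call last):
  File "m2.py", line 9, in <module>
    k2=max(cv2.findContours(g,0,1)[0],key=cv2.contourArea); e=cv2.fitEllipse(cv2.convexHull(k2))
ValueError: max() iterable argument is empty
```

```bash
sed -i 's/(S>100)/(S>60)/; s/((H>35)&(H<110)&(V<80)&(S>60))/((H>45)\&(H<100)\&(S>35))/' m2.py; python3 m2.py
```

```text
[(np.int64(74), np.int64(76), np.int64(91)), (np.int64(76), np.int64(69), np.int64(100)), (np.int64(74), np.int64(52), np.int64(118)), (np.int64(74), np.int64(63), np.int64(105)), (np.int64(5), np.int64(10), np.int64(157)), (np.int64(14), np.int64(122), np.int64(172))]
50 [220.1 198.2] [24.3 24.2] 70 rect@.015 [0.6041 0.2881 0.015 ] well [219.5 197.6] [11.8 12.3] [0.6049 0.2891 0.018 ]
100 [206.6 268. ] [29.8 30. ] 77 rect@.015 [0.4381 0.3344 0.015 ] well [206.  267.6] [16.5 16.9] [0.439  0.3352 0.018 ]
200 [282.8 266.3] [34.4 33.9] 66 rect@.015 [0.4212 0.1552 0.015 ] well [282.4 266.1] [22.3 22.4] [0.4214 0.1559 0.018 ]
500 [278.2 197.1] [39.8 39.2] 11 rect@.015 [0.5905 0.1465 0.015 ] well [278.  196.5] [26.8 27.9] [0.5912 0.147  0.018 ]
t50 [ 0.549  -0.1685  0.121 ] t500 [ 0.5483 -0.1659  0.074 ] pan [ 0.5388 -0.1598  0.056 ]
s50 [ 0.5472 -0.161   0.124 ] s500 base-ish [ 0.5417 -0.1437  0.09  ]
```

```bash
python3 -m handwheel '[[0,0,0,0.17,0],[6,-6,0,0.15,0],[6,-6,0,0,0],[6,-6,0,0,0],[6,-6,0,0,0],[6,-6,0,0,0],[0,-6,0,0,0],[0,-6,0,0,0],[0,-6,0,0,0]]' 15
```

```text
t: 1.27
tool_pos: [0.4115, 0.166, 0.4044]
orientation: [-0.006, -3.141, 0.0]
force: [0.8, -0.3, 0.8]
opening: 0.0928
gripper_force: 0.0
```

Both case estimates agree to 1 mm. Next I'll move over the stack and check with the wrist camera.

```bash
python3 -m handwheel '[[2.2,-5.5,0,0,0],[2.3,-5.5,0,0,0],[2.3,-5.5,0,0,0],[2.3,-5.5,0,0,0],[2.3,-5.6,0,0,0],[2.3,-5.6,0,0,0],[0,0,-2,0,0],[0,0,-2,0,0],[0,0,0,0,0]]'; python3 - <<'E'
from h import *
print(readout.read_state()['tool_pos'])
snap('wrist','w1.png'); print(get_calibration('wrist')['pose'])
E
```

```text
t: 2.4
tool_pos: [0.5478, -0.1625, 0.3616]
orientation: [-0.004, -3.137, -0.003]
force: [-0.2, 0.3, 0.1]
opening: 0.0928
gripper_force: 0.0
[ 0.5477724  -0.16252159  0.36164974]
[[ 3.09787921e-03  9.55216148e-01  2.95892740e-01  4.65637629e-01]
 [ 9.99994520e-01 -3.30469074e-03  1.98827872e-04 -1.62046454e-01]
 [ 1.16775759e-03  2.95890503e-01 -9.55221151e-01  3.45310375e-01]
 [ 0.00000000e+00  0.00000000e+00  0.00000000e+00  1.00000000e+00]]
```

View pics/w1.png

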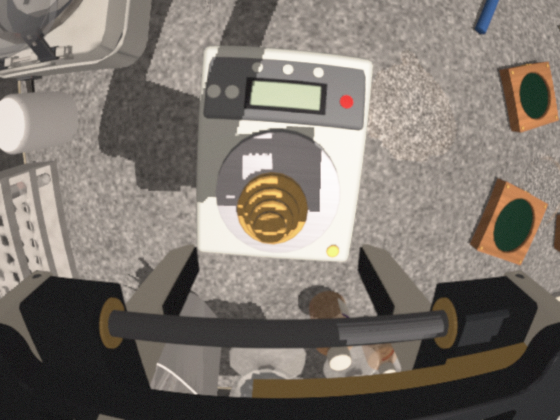

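The wrist view shows the stack at about (271,212), with the smallest disc near (269,221).

```bash
python3 - <<'E'
from h import *
c=get_calibration('wrist')
im=cv2.imread('pics/w1.png'); H,S,V=cv2.split(cv2.cvtColor(im,cv2.COLOR_BGR2HSV))
m=((H>10)&(H<32)&(S>110)).astype(np.uint8); m[260:]=0; m[:,:200]=0;m[:,330:]=0;m[:160]=0
k=max(cv2.findContours(m,0,1)[0],key=cv2.contourArea);print(cv2.minEnclosingCircle(k),cv2.boundingRect(k))
(u,v),r=cv2.minEnclosingCircle(k); print('500',onz(c,u,v,.073,True))
crop=cv2.resize(im[165:255,225:315],(720,720),interpolation=cv2.INTER_CUBIC)[:600]
cv2.imwrite('pics/w1c.png',crop)
for v in (212,216,220,224): print(v,onz(c,270,v,.121,True))
E
```

```text
((271.9292297363281, 208.06324768066406), 35.25040054321289) (237, 173, 70, 71)
500 [ 0.5513 -0.1673  0.073 ]
212 [ 0.5392 -0.1678  0.121 ]
216 [ 0.5423 -0.1678  0.121 ]
220 [ 0.5454 -0.1678  0.121 ]
224 [ 0.5485 -0.1679  0.121 ]
```

View pics/w1c.png

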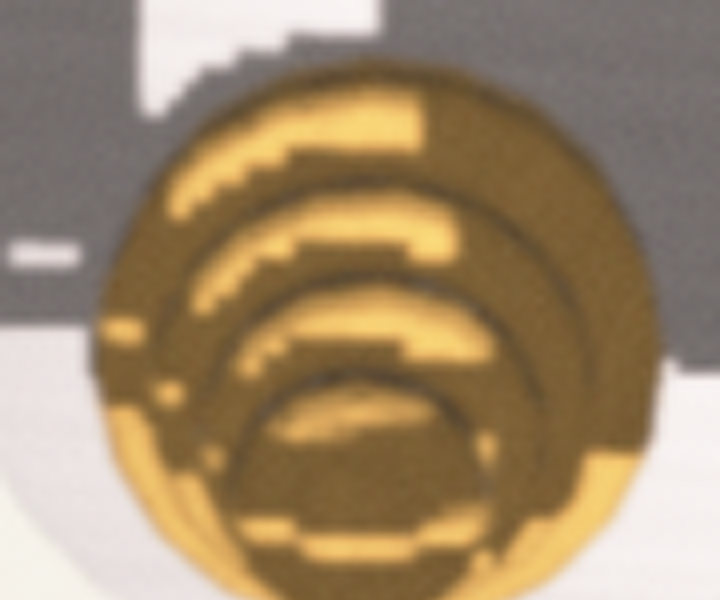

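```bash
python3 -m handwheel '[[0.07,-0.5,-2,0,0],[0,0,-2,0,0.3],[0,0,-2,0,0.5],[0,0,0,0,0.5],[0,0,0,0,0.5]]' 15
```

```text
t: 3.08
tool_pos: [0.5497, -0.1692, 0.3049]
orientation: [0.006, 3.142, -0.0]
force: [1.1, 0.2, -0.1]
opening: 0.0577
gripper_force: 0.0
```

```bash
python3 -m handwheel '[[-0.05,0.1,-0.5,0,0.6],[0,0,0,0,0.8],[0,0,0,0,1],[0,0,0,0,1],[0,0,0,0,1],[0,0,0,0,1]]' 15
```

```text
t: 3.82
tool_pos: [0.5491, -0.1682, 0.2999]
orientation: [0.006, 3.141, -0.0]
force: [0.4, -0.2, 1.6]
opening: 0.0228
gripper_force: 15.0
```

```bash
python3 -m handwheel '[[0,0,1,0,1],[0,0,2.5,0,1],[0,0,2.5,0,1],[0.6,5,0,0,1],[0.7,5.5,0,0,1],[0.7,5.5,0,0,1],[0.7,5.5,0,0,1],[0.7,5.5,0,0,1],[0.7,5.5,0,0,1],[0,0,0,0,1]]'; python3 - <<'E'
from h import *
snap('wrist','w2.png')
E
```

```text
t: 5.08
tool_pos: [0.5898, 0.1607, 0.3602]
orientation: [-0.001, 3.141, 0.002]
force: [0.3, 0.4, -0.8]
opening: 0.0231
gripper_force: 15.0
```

View pics/w2.png

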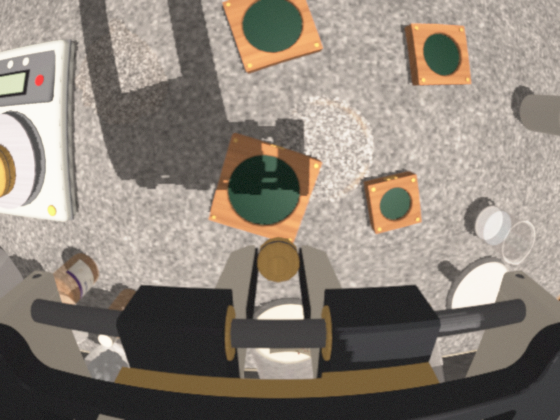

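The 50 g weight is held level between the pads at (279,260). The wells are visible at (396,204), (442,55), (273,24) and (265,190), in case order 50, 100, 200, 500.

```bash
python3 - <<'E'
from h import *
c=get_calibration('wrist'); im=cv2.imread('pics/w2.png'); H,S,V=cv2.split(cv2.cvtColor(im,cv2.COLOR_BGR2HSV))
g=((H>45)&(H<100)&(S>60)).astype(np.uint8)
for k in cv2.findContours(g,0,1)[0]:
    if cv2.contourArea(k)>300:
        e=cv2.fitEllipse(cv2.convexHull(k)); print(np.round(e[0],1),np.round(e[1],1),onz(c,*e[0],.0185,True))
print(onz(c,279,258,.174+.0076,True),readout.read_state()['tool_pos'])
E
```

```text
[395.  203.5] [24.9 29.7] [0.6051 0.2861 0.0185]
[263.4 189.5] [67.3 69.3] [0.5901 0.144  0.0185]
[440.9  54. ] [32.3 41.1] [0.4395 0.3316 0.0185]
[271.9  24.3] [52.3 57. ] [0.4222 0.1533 0.0185]
[0.587  0.1596 0.1816] [0.58986336 0.15869154 0.36008045]
```

```bash
python3 -m handwheel '[[0.5,4.3,0,0,1],[0.5,4.3,0,0,1],[0.45,4.3,0,0,1],[0,0,-3,0,1],[0,0,-3,0,1],[0,0,-3,0,1],[0,0,-2.5,0,1],[0,0,-1,0,1],[0,0,0,0,1],[0,0,0,0,1]]'
```

```text
t: 6.38
tool_pos: [0.6053, 0.2857, 0.2364]
orientation: [0.007, 3.14, 0.001]
force: [0.4, 0.2, 0.0]
opening: 0.0227
gripper_force: 15.0
```

Next: y +0.15 cm, and down 2.7 cm to about z 0.209.

```bash
python3 -m handwheel '[[0,0.15,-1,0,1],[0,0,-1,0,1],[0,0,-0.4,0,1],[0,0,-0.3,0,1],[0,0,0,0,1]]'
```

```text
t: 7.0
tool_pos: [0.6046, 0.2874, 0.2082]
orientation: [-0.006, -3.142, -0.0]
force: [-0.7, -0.3, 2.9]
opening: 0.023
gripper_force: 15.0
```

```bash
python3 -m handwheel '[[0,0,0,0,0.7],[0,0,0,0,0.65],[0,0,0,0,0.6],[0,0,0,0,0.6],[0,0,2,0,0.6],[0,0,3,0,0.5],[0,0,4,0,0.5],[0,0,4,0,0.5],[0,0,0,0,0.5]]'; python3 - <<'E'
from h import *
c=get_calibration('wrist'); im,_=snap('wrist','w3.png'); snap('top','t3.png'); print(readout.read_state()['tool_pos'])
a=cv2.imread('pics/w3.png'); b=cv2.imread('pics/t3.png')
cv2.imwrite('pics/v3.png',np.hstack([a[140:340,180:380].repeat(2,0).repeat(2,1),cv2.resize(b[150:250,170:270],(400,400))]))
np.save('w3.npy',c['pose'])
E
```

```text
t: 8.12
tool_pos: [0.6059, 0.2879, 0.3449]
orientation: [0.006, 3.132, 0.006]
force: [0.1, -0.3, 0.7]
opening: 0.0465
gripper_force: 0.0
[0.60471385 0.28743666 0.33941416]
```

View pics/v3.png

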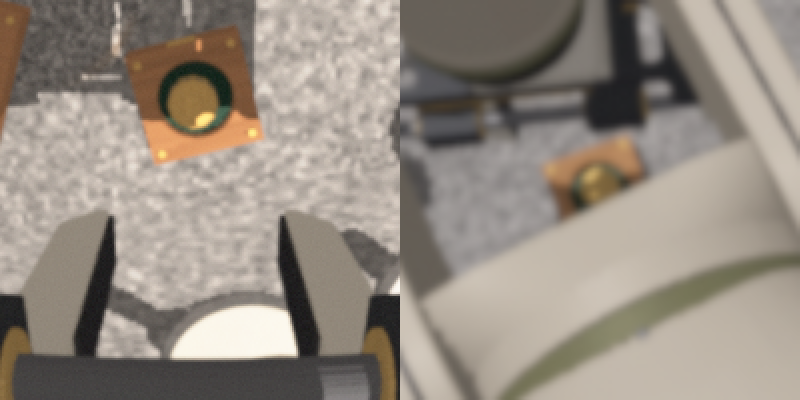

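The 50 g weight sits centred and flat in its well: crop weight (195,100), well (196,97). Back to the stack.

```bash
python3 -m handwheel '[[-0.5,-4.5,1.5,0,0.4],[-0.5,-4.5,0,0,0.3],[-0.6,-4.6,0,0,0.3],[-0.6,-4.6,0,0,0.3],[-0.6,-4.6,0,0,0.3],[-0.6,-4.6,0,0,0.3],[-0.6,-4.6,0,0,0.3],[-0.6,-4.6,0,0,0.3],[-0.5,-4.5,0,0,0.3],[-0.5,-4.4,0,0,0.3]]'; python3 -m handwheel '[[0,0,0,0,0.3],[0,0,0,0,0.3]]'
```

```text
t: 9.48
tool_pos: [0.5476, -0.1689, 0.3512]
orientation: [-0.006, -3.139, -0.002]
force: [0.4, -0.3, -0.5]
opening: 0.065
gripper_force: 0.0
t: 9.72
tool_pos: [0.5482, -0.1672, 0.3516]
orientation: [-0.007, -3.14, -0.002]
force: [-0.8, 0.2, -0.2]
opening: 0.065
gripper_force: 0.0
```

```bash
python3 -m handwheel '[[0.1,0,-2,0,0.3],[0,0,-2,0,0.3],[0,0,-1.6,0,0.3],[0,0,-1,0,0.3],[0,0,0,0,0.3],[0,0,0,0,0.3]]' 20
```

```text
t: 10.48
tool_pos: [0.5498, -0.1678, 0.2874]
orientation: [0.006, 3.141, -0.001]
force: [-1.1, -0.4, 1.1]
opening: 0.0655
gripper_force: 0.0
```

```bash
python3 -m handwheel '[[0,0,-0.2,0,0.5],[0,0,0,0,0.6],[0,0,0,0,0.7],[0,0,0,0,1],[0,0,0,0,1],[0,0,0,0,1]]' 20
```

```text
t: 11.22
tool_pos: [0.5496, -0.1676, 0.2849]
orientation: [0.006, 3.141, -0.0]
force: [-0.0, 0.1, 1.8]
opening: 0.033
gripper_force: 20.0
```

```bash
python3 -m handwheel '[[0,0,1,0,1],[0,0,2.5,0,1],[0,0,2.5,0,1],[-1,4.5,0,0,1],[-1,4.5,0,0,1],[-1,4.5,0,0,1],[-1,4.5,0,0,1],[-1,4.5,0,0,1],[-1,4.5,0,0,1],[-1,4.5,0,0,1]]'; python3 -m handwheel '[[-1,4.5,0,0,1],[-1,4.5,0,0,1],[-1,4.5,0,0,1],[-1,4.5,0,0,1],[0,0,0,0,1],[0,0,0,0,1]]'; python3 - <<'E'
from h import *
c=get_calibration('wrist'); snap('wrist','w4.png'); im=cv2.imread('pics/w4.png'); H,S,V=cv2.split(cv2.cvtColor(im,cv2.COLOR_BGR2HSV))
g=((H>45)&(H<100)&(S>60)).astype(np.uint8)
for k in cv2.findContours(g,0,1)[0]:
    if cv2.contourArea(k)>300:
        e=cv2.fitEllipse(cv2.convexHull(k)); print(np.round(e[0],1),np.round(e[1],1),onz(c,*e[0],.0185,True))
print(readout.read_state()['tool_pos'])
E
```

```text
t: 12.48
tool_pos: [0.479, 0.1488, 0.3455]
orientation: [0.006, 3.141, 0.0]
force: [1.3, -0.7, -0.7]
opening: 0.0326
gripper_force: 20.0
t: 13.22
tool_pos: [0.4396, 0.3271, 0.3449]
orientation: [0.005, 3.142, -0.001]
force: [0.0, 1.0, -1.1]
opening: 0.0328
gripper_force: 20.0
[285.5 191.9] [42.8 45.1] [0.4382 0.3347 0.0185]
[116.2 178. ] [42.7 52.5] [0.4211 0.1566 0.0185]
[0.43975164 0.32664601 0.34484004]
```

View pics/w4.png

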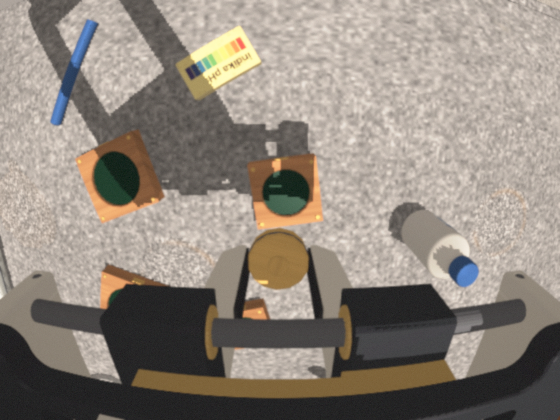

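The 100 g weight is held level at (278,260). Its well is at (285,192), and the bottle at (440,245) is clear.

```bash
python3 -m handwheel '[[-0.1,0.75,-1,0,1],[0,0,-3,0,1],[0,0,-3,0,1],[0,0,-3,0,1],[0,0,-1,0,1],[0,0,0,0,1],[0,0,0,0,1]]'
```

```text
t: 14.15
tool_pos: [0.4392, 0.3351, 0.2362]
orientation: [0.006, 3.14, 0.002]
force: [1.0, 0.0, -0.7]
opening: 0.0327
gripper_force: 20.0
```

```bash
python3 -m handwheel '[[0,-0.1,-1,0,1],[0,0,-1,0,1],[0,0,-0.4,0,1],[0,0,-0.3,0,1],[0,0,-0.1,0,1],[0,0,0,0,1]]'
```

```text
t: 14.9
tool_pos: [0.4386, 0.3339, 0.2075]
orientation: [-0.006, -3.141, 0.0]
force: [-3.1, -2.9, 5.5]
opening: 0.0327
gripper_force: 20.0
```

```bash
python3 -m handwheel '[[0,0,0,0,0.6],[0,0,0,0,0.5],[0,0,0,0,0.45],[0,0,0,0,0.45],[0,0,2,0,0.45],[0,0,3,0,0.4],[0,0,4,0,0.3],[0,0,4,0,0.25],[0,0,0,0,0.2],[0,0,0,0,0.2]]'; python3 - <<'E'
from h import *
snap('wrist','w5.png'); print(readout.read_state()['tool_pos'])
cv2.imwrite('pics/w5c.png',cv2.resize(cv2.imread('pics/w5.png')[130:300,180:380],(400,340)))
E
```

```text
t: 16.15
tool_pos: [0.4384, 0.3338, 0.3362]
orientation: [-0.006, -3.141, 0.0]
force: [0.1, -0.3, -0.3]
opening: 0.0743
gripper_force: 0.0
[0.43819211 0.33361329 0.33540445]
```

View pics/w5c.png

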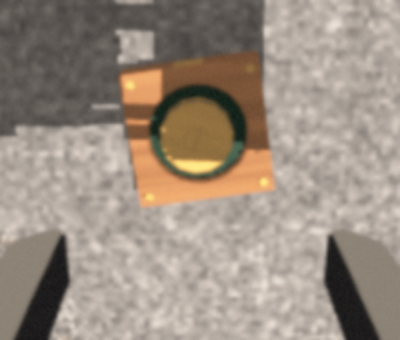

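The 100 g weight is centred and flat in its well. Next, the 200 g.

```bash
python3 -m handwheel '[[1,-4.5,1,0,0.2],[1,-4.5,0,0,0.2],[1,-4.5,0,0,0.2],[1,-4.5,0,0,0.2],[1,-4.5,0,0,0.2],[1,-4.5,0,0,0.2],[1,-4.5,0,0,0.2],[1,-4.5,0,0,0.2],[1,-4.5,0,0,0.2],[1,-4.5,0,0,0.2]]'; python3 -m handwheel '[[1.1,-5.1,0,0,0.2],[0,0,0,0,0.2],[0,0,0,0,0.2]]'; python3 - <<'E'
from h import *
c=get_calibration('wrist'); snap('wrist','w6.png'); im=cv2.imread('pics/w6.png')
H,S,V=cv2.split(cv2.cvtColor(im,cv2.COLOR_BGR2HSV)); m=((H>10)&(H<32)&(S>110)).astype(np.uint8); m[260:]=0; m[:,:200]=0;m[:,330:]=0;m[:160]=0
k=max(cv2.findContours(m,0,1)[0],key=cv2.contourArea);(u,v),r=cv2.minEnclosingCircle(k); print(u,v,r,'500',onz(c,u,v,.073,True),readout.read_state()['tool_pos'])
E
```

```text
t: 17.45
tool_pos: [0.5382, -0.1175, 0.3448]
orientation: [-0.006, -3.139, -0.002]
force: [1.0, -0.7, -0.2]
opening: 0.0748
gripper_force: 0.0
t: 17.82
tool_pos: [0.5491, -0.1669, 0.345]
orientation: [-0.007, -3.139, -0.002]
force: [0.5, 1.0, 0.2]
opening: 0.0746
gripper_force: 0.0
277.3264465332031 211.42039489746094 37.50404739379883 500 [ 0.5493 -0.1667  0.073 ] [ 0.54917984 -0.16637101  0.34539255]
```

```bash
python3 -m handwheel '[[0,0,-2.5,0,0.2],[0,0,-2.5,0,0.2],[0,0,-1.5,0,0.2],[0,0,-0.7,0,0.2],[0,0,0,0,0.2],[0,0,0,0,0.2]]' 25
```

```text
t: 18.62
tool_pos: [0.55, -0.1672, 0.2758]
orientation: [0.006, 3.14, -0.001]
force: [0.1, -0.3, 0.0]
opening: 0.0744
gripper_force: 0.0
```

```bash
python3 -m handwheel '[[-0.05,0,-0.55,0,0.2],[0,0,0,0,0.35],[0,0,0,0,0.45],[0,0,0,0,1],[0,0,0,0,1],[0,0,0,0,1]]' 25
```

```text
t: 19.38
tool_pos: [0.5491, -0.1672, 0.2693]
orientation: [0.006, 3.141, -0.0]
force: [0.4, -0.1, 0.1]
opening: 0.0451
gripper_force: 25.0
```

```bash
python3 -m handwheel '[[0,0,1,0,1],[0,0,2.5,0,1],[0,0,2.5,0,1],[-1.8,4.6,0,0,1],[-1.8,4.6,0,0,1],[-1.8,4.6,0,0,1],[-1.8,4.6,0,0,1],[-1.8,4.6,0,0,1],[-1.8,4.6,0,0,1],[-1.9,4.7,0,0,1]]'; python3 -m handwheel '[[0,0,0,0,1],[0,0,0,0,1]]'; python3 - <<'E'
from h import *
c=get_calibration('wrist'); snap('wrist','w7.png'); im=cv2.imread('pics/w7.png'); H,S,V=cv2.split(cv2.cvtColor(im,cv2.COLOR_BGR2HSV))
g=((H>45)&(H<100)&(S>60)).astype(np.uint8)
for k in cv2.findContours(g,0,1)[0]:
    if cv2.contourArea(k)>500:
        e=cv2.fitEllipse(cv2.convexHull(k)); print(np.round(e[0],1),np.round(e[1],1),onz(c,*e[0],.0185,True))
print(readout.read_state()['tool_pos'])
E
```

```text
t: 20.62
tool_pos: [0.4212, 0.1572, 0.3299]
orientation: [0.006, 3.141, 0.0]
force: [1.8, 0.1, -1.9]
opening: 0.045
gripper_force: 25.0
t: 20.88
tool_pos: [0.4221, 0.1558, 0.3296]
orientation: [0.004, 3.141, -0.001]
force: [0.7, 0.1, -2.7]
opening: 0.0447
gripper_force: 25.0
[277.5 195.6] [57.2 59.8] [0.4206 0.1556 0.0185]
[0.42233596 0.15531386 0.32953474]
```

View pics/w7.png

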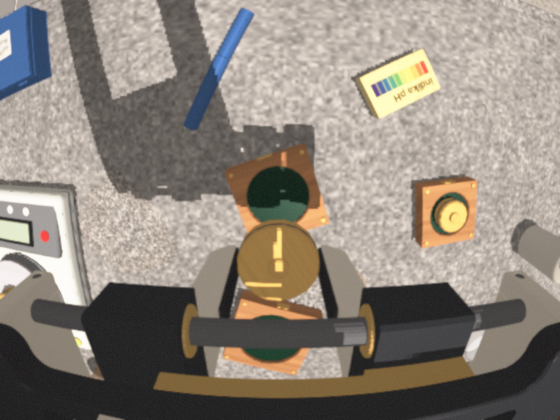

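The 200 g weight is held level at (278,260), its well is at (277,196), and the 100 g weight rests well in its case at (452,214).

```bash
python3 -m handwheel '[[-0.05,0,-2,0,1],[0,0,-3,0,1],[0,0,-3,0,1],[0,0,-1.5,0,1],[0,0,-0.5,0,1],[0,0,0,0,1]]'
```

```text
t: 21.68
tool_pos: [0.422, 0.1556, 0.2298]
orientation: [0.007, 3.141, 0.0]
force: [0.4, -0.6, -2.0]
opening: 0.0453
gripper_force: 25.0
```

```bash
python3 -m handwheel '[[0,0,-0.8,0,1],[0,0,-0.6,0,1],[0,0,-0.4,0,1],[0,0,-0.2,0,1],[0,0,0,0,1]]'
```

```text
t: 22.3
tool_pos: [0.4215, 0.1559, 0.2091]
orientation: [-0.006, -3.141, 0.0]
force: [0.5, 1.3, -1.9]
opening: 0.0451
gripper_force: 25.0
```

```bash
python3 -m handwheel '[[0,0,-0.15,0,1],[0,0,0,0,1],[0,0,0,0,0.45],[0,0,0,0,0.35],[0,0,0,0,0.3],[0,0,0,0,0.3],[0,0,2,0,0.3],[0,0,3,0,0.2],[0,0,4,0,0],[0,0,4,0,0]]'; python3 -m handwheel '[[0,0,0,0,0],[0,0,0,0,0]]'; python3 - <<'E'
from h import *
snap('wrist','w8.png'); print(readout.read_state()['tool_pos'])
cv2.imwrite('pics/w8c.png',cv2.resize(cv2.imread('pics/w8.png')[130:300,180:380],(400,340)))
E
```

```text
t: 23.55
tool_pos: [0.4213, 0.1558, 0.3388]
orientation: [-0.006, -3.141, 0.0]
force: [1.6, 0.4, 0.1]
opening: 0.0897
gripper_force: 0.0
t: 23.8
tool_pos: [0.4214, 0.1558, 0.3373]
orientation: [-0.006, -3.141, 0.0]
force: [0.2, 0.7, -1.0]
opening: 0.0929
gripper_force: 0.0
[0.42116372 0.15574702 0.33657992]
```

View pics/w8c.png

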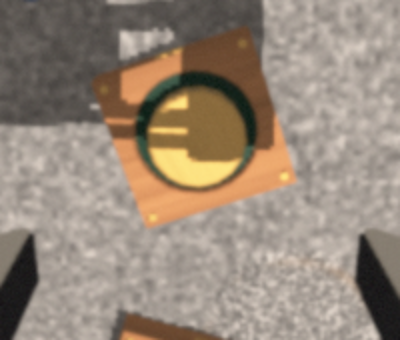

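The 200 g weight is seated. Now the 500 g.

```bash
python3 -m handwheel '[[1.8,-4.6,0.5,0,0],[1.8,-4.6,0,0,0],[1.8,-4.6,0,0,0],[1.8,-4.6,0,0,0],[1.8,-4.6,0,0,0],[1.8,-4.6,0,0,0],[1.9,-4.6,0,0,0],[0,0,0,0,0],[0,0,0,0,0]]' 45; python3 - <<'E'
from h import *
c=get_calibration('wrist'); snap('wrist','w9.png'); im=cv2.imread('pics/w9.png')
H,S,V=cv2.split(cv2.cvtColor(im,cv2.COLOR_BGR2HSV)); m=((H>10)&(H<32)&(S>110)).astype(np.uint8); m[260:]=0; m[:,:200]=0;m[:,330:]=0;m[:160]=0
k=max(cv2.findContours(m,0,1)[0],key=cv2.contourArea);(u,v),r=cv2.minEnclosingCircle(k); print(u,v,r,'500',onz(c,u,v,.073,True),readout.read_state()['tool_pos'])
E
```

```text
t: 24.98
tool_pos: [0.548, -0.1659, 0.3409]
orientation: [-0.007, -3.139, -0.002]
force: [-0.7, 0.9, 0.1]
opening: 0.0927
gripper_force: 0.0
276.0 214.0 38.01325607299805 500 [ 0.549  -0.1668  0.073 ] [ 0.54806349 -0.16540504  0.3413681 ]
```

Descend 8.0 cm first, then trim to z 0.251.

```bash
python3 -m handwheel '[[0.05,-0.1,-2.5,0,0],[0,0,-2.5,0,0],[0,0,-2,0,0],[0,0,-1,0,0],[0,0,0,0,0],[0,0,0,0,0]]' 45
```

```text
t: 25.78
tool_pos: [0.5495, -0.1672, 0.2638]
orientation: [0.006, 3.14, -0.001]
force: [1.0, 0.4, 0.2]
opening: 0.0929
gripper_force: 0.0
```

```bash
python3 -m handwheel '[[0,0,-0.6,0,0],[0,0,-0.5,0,0],[0,0,0,0,0.1],[0,0,0,0,0.2],[0,0,0,0,0.28],[0,0,0,0,1],[0,0,0,0,1],[0,0,0,0,1]]' 45
```

```text
t: 26.78
tool_pos: [0.5491, -0.1671, 0.2519]
orientation: [0.006, 3.141, -0.0]
force: [-0.6, 0.1, 1.1]
opening: 0.0605
gripper_force: 45.0
```

```bash
python3 -m handwheel '[[0,0,0.5,0,1],[0,0,1.5,0,1],[0,0,2.5,0,1],[0,0,1.5,0,1],[0.4,3,0,0,1],[0.5,4,0,0,1],[0.6,4.3,0,0,1],[0.6,4.3,0,0,1],[0.6,4.3,0,0,1],[0.6,4.3,0,0,1]]'; python3 -m handwheel '[[0.5,4.1,0,0,1],[0.4,3,0,0,1],[0,0,0,0,1],[0,0,0,0,1]]'; python3 - <<'E'
from h import *
c=get_calibration('wrist'); snap('wrist','w10.png'); im=cv2.imread('pics/w10.png'); H,S,V=cv2.split(cv2.cvtColor(im,cv2.COLOR_BGR2HSV))
g=((H>45)&(H<100)&(S>60)).astype(np.uint8)
for k in cv2.findContours(g,0,1)[0]:
    if cv2.contourArea(k)>500:
        e=cv2.fitEllipse(cv2.convexHull(k)); print(np.round(e[0],1),np.round(e[1],1),onz(c,*e[0],.0185,True))
print(readout.read_state()['tool_pos'])
E
```

```text
t: 28.02
tool_pos: [0.582, 0.0763, 0.3121]
orientation: [0.006, 3.141, -0.0]
force: [0.3, 0.2, -4.8]
opening: 0.0611
gripper_force: 45.0
t: 28.52
tool_pos: [0.5909, 0.1456, 0.3118]
orientation: [-0.005, -3.141, 0.001]
force: [0.5, -0.9, -5.0]
opening: 0.0607
gripper_force: 45.0
[279.  200.8] [76.  81.4] [0.589  0.1468 0.0185]
[0.59100206 0.14517235 0.31176993]
```

View pics/w10.png

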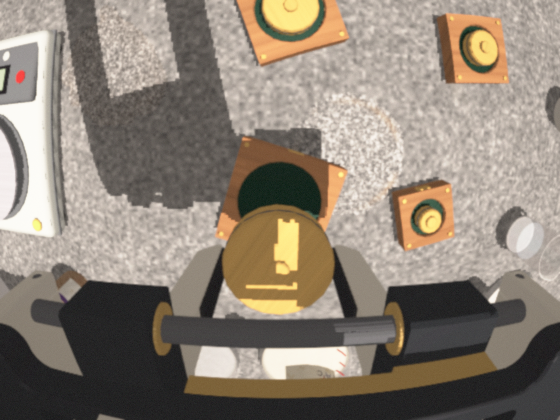

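The 500 g weight is held level at (278,260) above its well at (279,200), and the other three rest in their cases.

```bash
python3 -m handwheel '[[-0.03,0.05,-1.5,0,1],[0,0,-2.5,0,1],[0,0,-2.2,0,1],[0,0,-1,0,1],[0,0,-0.5,0,1],[0,0,0,0,1],[0,0,0,0,1]]'
```

```text
t: 29.45
tool_pos: [0.5912, 0.1464, 0.2358]
orientation: [0.006, 3.14, 0.0]
force: [1.4, -0.5, -5.2]
opening: 0.0608
gripper_force: 45.0
```

```bash
python3 -m handwheel '[[0,0,-1,0,1],[0,0,-0.8,0,1],[0,0,-0.4,0,1],[0,0,-0.2,0,1],[0,0,0,0,1]]'
```

```text
t: 30.08
tool_pos: [0.5908, 0.1464, 0.211]
orientation: [0.006, 3.141, 0.0]
force: [-0.1, -0.8, -3.3]
opening: 0.0604
gripper_force: 45.0
```

Force is partly unloaded, so the weight is seated. Release and retreat.

```bash
python3 -m handwheel '[[0,0,-0.05,0,1],[0,0,0,0,0.3],[0,0,0,0,0.15],[0,0,0,0,0.05],[0,0,0,0,0],[0,0,0,0,0],[0,0,2,0,0],[0,0,3,0,0],[0,0,4,0,0],[0,0,4,0,0]]'; python3 -m handwheel '[[0,0,3,0,0],[0,0,0,0,0],[0,0,0,0,0]]'; python3 - <<'E'
from h import *
snap('wrist','w11.png'); print(readout.read_state()['tool_pos'])
E
```

```text
t: 31.32
tool_pos: [0.5907, 0.1464, 0.3431]
orientation: [0.006, 3.14, 0.0]
force: [1.4, 0.3, -0.3]
opening: 0.0931
gripper_force: 0.0
t: 31.7
tool_pos: [0.5905, 0.1463, 0.3701]
orientation: [-0.006, -3.142, 0.0]
force: [-1.0, -0.7, -0.2]
opening: 0.093
gripper_force: 0.0
[0.59033419 0.14627771 0.36914985]
```

View pics/w11.png

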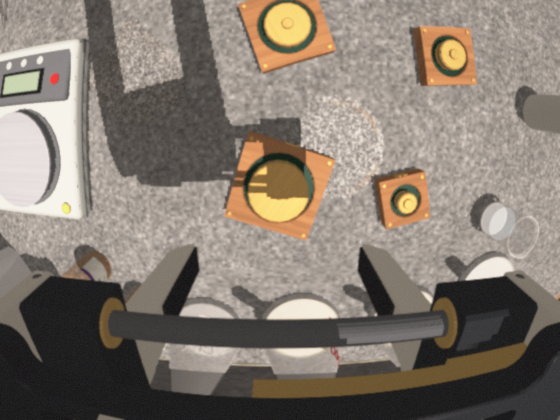

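All four weights lie centred and flat in their wells at (408,202), (452,55), (288,24) and (279,188). The pan is empty and the gripper is clear.

```bash
python3 -c "
from plant import job
print(job.close_job())"
```

```text
the job is handed in; nothing more can be done
None
```

All four weights went into their own cases, smallest first, and the last wrist picture shows each one flat and released in its well; the job was handed in at about 32 s of the 112 s allowed, and no verdict came back.

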